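# Pin the drawbar of the element puller into its yoke

### The arm

A 7-joint arm with a two-finger parallel gripper is mounted at the origin on a cart in front of the work surface, level with it; the furniture and walls round the work are solid. World frame = base frame: x ahead of the robot, y to its left, z up, the work surface at z = 0. Lengths are in mm, angles in rad, forces in N, time in s.
With the tool pointing down it reaches from about 400 to 850 mm from the base axis. Payload 10.4 kg.
Tool frame: the origin (TCP) lies midway between the tips of the shut fingers; the grasp point (between the pads) lies 19 mm behind it; z points along the fingers, y is the line along which they close (so a half turn about z gives the same grasp; the last joint's range is limited). The gripper opens to 85 mm and grips with 20 to 120 N. Pads are 22 mm wide; open, the fingers measure 114 mm over their backs; the gripper's body (76 mm by 85 mm) begins 54 mm behind the grasp point. The pads swing forward as they close: fully open they stand 13 mm farther back than shut.
Start: joints at [-1.137, 0.332, -0.065, 1.46, 0.022, 1.35, -0.088], TCP at [275.665, 560.948, 204.538] pointing down, gripper open.
Joint ranges: [-2.6, 2.6], [-0.5, 2.12], [-1.47, 1.34], [0.16, 2.42], [-1.27, 4.41], [0.06, 2.06], [-2.6, 2.6]. Speed limits (rad/s): [2.22, 2.22, 2.79, 2.79, 3.14, 3.14, 3.14].

### API

Orientations are given as a unit quaternion [w, x, y, z].
In Python, from bench import * gives the robot as it stands. The module is installed in compiled form; this text tells all that it offers.
- The arm moves only by the tool arm_command, never from a script. Its argument "series" is a list of rows, each a list of 7 numbers: the turn, a rotation vector about the tool's x, y, z in rad, then the shift along the tool's x, y, z in mm, then the gripper's target within -1 to 1 (fully open at 1, half-way at 0, shut at -1). A call has 1 to 20 rows; each row shifts and turns the commanded pose from where the row before left it, along the tool's axes as they then stand; what a row does not reach is not made up. A row lasts 1/10 s, in which the tool goes at most 50 mm and 8.59 degrees, less where a joint would pass 70% of its speed; a pose out of reach is approached as far as the arm can. A call is refused whole if a number of a shift passes 50 or a number of a turn 0.15, either way. A call with a gripper value outside its range is refused whole. The fingers move at their own pace and stop on an object; "force" is the grip in N (left out, the last holds). Time passes only in rows, so rows that do not move let the fingers close. It gives the time, the measured TCP pose, the force, the opening and the grip force at its end, in the units of the state.
- get_state(): the state, without advancing time (a new reading comes with each control period).
- capture(name): name is "scene" or "top"; returns a dict with "pixels" (480x640x3 uint8, red, green, blue), "depth" (480x640 float32, mm along the optical axis (not along the pixel's ray), 0 where there is no reading), "fx", "fy", "cx", "cy" (pixels), "k1" (the pictures are not rectified: a ray, as slopes to the right and down, at radius r is drawn at 1 + k1 r^2 times it, then the intrinsics apply), "R" (3x3) and "t" (3): a world point X has camera coordinates R X + t. Camera axes: x right, y down, z forward; pixel columns grow to the right and rows downward; lengths in mm; the calibration is good to about 2 mm. A picture is of the moment at which its call begins.
- hand_in(): hands the job in; it is judged then, once.
The state is a dict: "clock": time; "qpos": joint angles; "joint_vel": joint speeds; "tau": joint torques, N m; "ee_pos": TCP position; "tool_rot": TCP orientation; "contact_force": force on the tool from outside, world axes, zero at the start; "wrist_torque": the same for the moment, N m; "width": opening from 0.0 (shut) to 1.0 (fully open); "finger_force": force on a finger pad.
Only numpy, scipy, OpenCV 4.12 (cv2) and the standard library are available. Lean on these libraries where they do the work, as an engineer would, in place of code of your own. Each camera call takes 0.05 s, during which the arm holds its last target. There are 200 camera calls.

### The job

Couple the element puller: slide the steel drawbar along its bed until its eye end is felt to be fully home between the two ears of the yoke, then take the thicker of the two pins from the rack and pass it down through the upper ear, the drawbar's eye and the lower ear until its collar sits flush on the upper ear, and let go. Work gently: push until you feel the stop, never press the drawbar with more than 22 N or the pin with more than 30 N. Leave the slim pin, grease tub, glue bottle and tape roll where they are.

Things in the scene. Friction and masses are not known exactly. Their poses are not given: they have to be found in the camera images.
- puller: Element puller, fixed to the bench: dark steel base plate 280 x 70 x 6 mm carrying bed, yoke and, behind at x 73 to 87 mm, an abutment 46 mm high. Origin on the bench top under the middle of the yoke's adjusting travel; +x is the way the drawbar is pushed into the yoke, z up. The yoke and its setting are described at yoke_mid.
- bed_mid (a point): Middle of the bed's sliding surface, at puller x = -102, z = 28 mm. Aluminium bed 150 mm long (x -177 to -27 mm) between two lips 4.5 mm thick, 32.5 mm apart, tops at z 34 mm.
- yoke_mid (a point): Fixed point on the puller at x = 0, z = 49 mm, NOT the hole: the yoke is set anywhere within 6 mm either way along puller x, unreported; it holds still below 60 N. Two level ears 38 x 40 mm, open to -x and both sides: lower z 18 to 27.5, upper z 39 to 49 mm. A 13.5 mm upright hole through both at their middle, y = 0. Throat (flat stop) 18.8 mm beyond the hole axis.
- drawbar: Loose flat steel bar 123 x 30 x 8 mm, 0.28 kg, flat in the bed, 1.25 mm play each side. Origin: underside, centre of its eye (upright 13.5 mm hole); +x to the eye end, 17 mm beyond. Starts 48 to 75 mm short of the puller origin; bed friction 1 to 3 N. Home against the throat, its eye lies 1.8 mm beyond the ears' hole axis; the pin's nose draws it back into line.
- bar_grip (a point): Centre of the black grip block that stands upright on the drawbar's tail: 18 mm (along) x 16 mm (across), 36 mm high, its middle 85 mm behind the eye, its top 43.5 mm above the bar's underside. This point is 30 mm above the underside.
- pin_thick: The thicker pin, plain steel, 0.08 kg, upright in the rack. Origin on its axis at the collar's underside; z up. Below: shank 12 mm in diameter, 38 mm long, last 9 mm tapering to 6 mm. Above: collar 22 mm in diameter, 4 mm thick, then a round grip 16 mm in diameter, z 4 to 36 mm. Coupled, its origin is at puller z 49 mm.
- pin_slim: The slimmer pin, not wanted: same lengths and collar, shank 8 mm, grip 10 mm in diameter, 0.05 kg. It stands in the other hole of the rack and stays there. Origin at the underside of its collar.
- pin_rack: Fixed aluminium block 110 (x) x 42 (y) x 45 mm high, origin at the centre of its underside; two upright 15.5 mm through holes at x = -30 and +30 mm, in which the pins stand with their collars on its top. Which pin is in which hole varies.
- grease_tub: Bystander: white tub with blue lid, 50 mm in diameter, 46 mm high, origin at the centre of its underside.
- glue_bottle: Bystander: white bottle with red nozzle cap, 37 mm in diameter, 105 mm high, origin at the centre of its underside.
- tape_roll: Bystander: roll of pale tape lying flat, 75 mm in diameter, 24 mm high, origin at the centre of its underside.

How it is judged:
By the outcome, as a careful person would: the job done as asked, in the order asked, and still so for the second after the job is handed in, with the robot touching nothing.
It also fails if it takes over 61 s, if anything falls off the work surface, if the arm or the gripper's body presses on something with over 40 N, if the wrist force passes 120 N, or if a joint passes its speed limit or range.

## Working session

There is one attempt and no reset: what is moved stays moved. The work goes in short steps, Python scripts to look and compute and a tool call to move; the robot and the scene stay as the last step left them, time stands still between calls to the robot, and variables do not carry over. Pictures are saved under pics/ and viewed, at most 10 in all, crops included, and the job is handed in when it is done.

Besides the shell and the picture viewer there is one more tool, called after "Emit:" as name([rows], argument=value, ...), one row to a line, values as JSON. arm_command: Moves the arm, as the interface text tells. Its arguments: {"type":"object","properties":{"series":{"type":"array"},"force":{"type":"number"}},"required":["series"]}

```bash
mkdir -p pics
cat > h.py <<'E'
from bench import *
import numpy as np, cv2, pickle
from scipy.spatial.transform import Rotation as Ro
def snap(name,fn=None):
    c=capture(name)
    if fn: cv2.imwrite('pics/'+fn,c['pixels'][:,:,::-1])
    pickle.dump(c,open(name+'.pkl','wb')); return c
def ray(c,u,v):
    d=np.array([(u-c['cx'])/c['fx'],(v-c['cy'])/c['fy']]); s=d.copy()
    for _ in range(20): s=d/(1+c['k1']*(s@s))
    R=np.array(c['R']); t=np.array(c['t']); return -R.T@t, R.T@np.array([s[0],s[1],1])
def onz(c,u,v,z):
    o,d=ray(c,u,v); return o+d*(z-o[2])/d[2]
def dep(c,u,v):
    o,d=ray(c,u,v); return o+d*float(c['depth'][int(v),int(u)])
def proj(c,X):
    p=np.array(c['R'])@np.array(X)+np.array(c['t']); s=p[:2]/p[2]; s=s*(1+c['k1']*(s@s))
    return np.array([c['fx']*s[0]+c['cx'],c['fy']*s[1]+c['cy']])
E
python3 - <<'E'
from h import *
np.set_printoptions(precision=3,suppress=True)
for n in("scene","top"):
    c=snap(n,n+'0.png'); print(n,c['fx'],c['cx'],c['cy'],c['k1'],ray(c,320,240))
s=get_state(); print(s)
E
```

```text
scene 453.5239955732281 323.33401347625414 236.7450480789753 0.012375779622998137 (array([  61.72 , -742.938,  468.136]), array([ 0.591,  0.664, -0.459]))
top 523.7066515382354 321.1941322472858 243.96208091824337 -0.03015515830904551 (array([ 466.157, -165.932,  936.211]), array([ 0.125, -0.001, -0.992]))
{'clock': 0.1, 'qpos': array([-1.137,  0.333, -0.065,  1.461,  0.022,  1.35 , -0.088]), 'joint_vel': array([ 0.   , -0.001,  0.001, -0.003, -0.   , -0.001,  0.   ]), 'tau': array([  0.001, -62.675,   0.049, -39.243,   0.016,   0.007,  -0.   ]), 'ee_pos': array([275.513, 560.597, 203.769]), 'tool_rot': array([-0.   ,  0.226,  0.974, -0.001]), 'contact_force': array([-0.432, -0.847, -0.182]), 'wrist_torque': array([-0.008, -0.   , -0.025]), 'finger_force': 0.0, 'width': 1.0004173568134471}
```

View pics/top0.png

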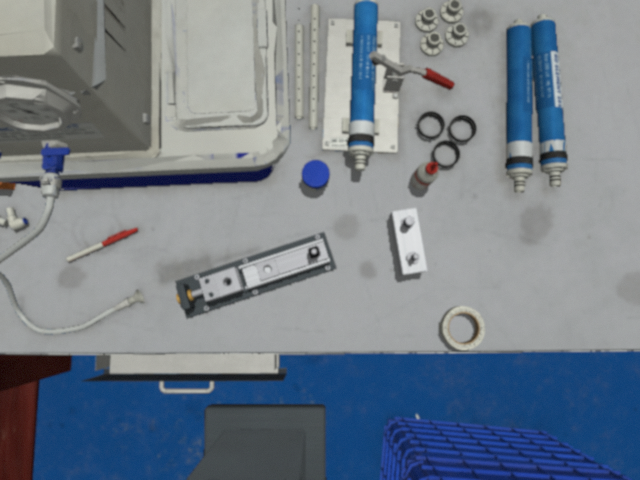

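View pics/scene0.png

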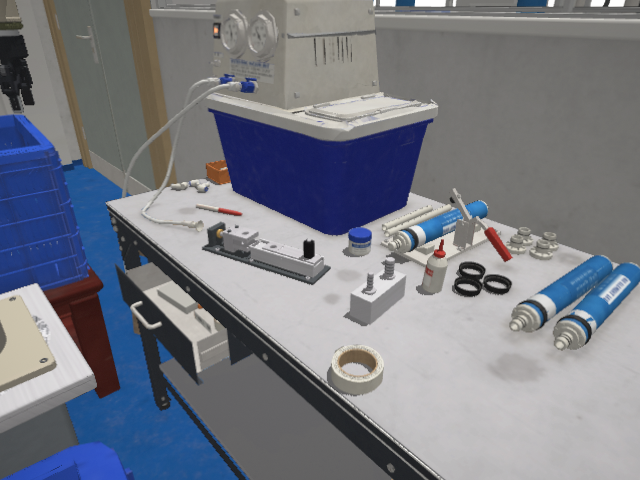

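The top view shows the puller at about (255,273), with its +x direction to the left and slightly down: yoke near (215,285), eye (267,268), grip block (313,252). The rack is at (408,242), with pins at about (408,222) and (412,259). The scene view agrees, with the rack at (378,295) and the grip block at (309,248). I'll enlarge both next.

Run:
```python
from h import *
t=pickle.load(open('top.pkl','rb'));s=pickle.load(open('scene.pkl','rb'))
a=t['pixels'][195:325,165:440]; b=s['pixels'][215:325,195:415]
z=lambda i,w,h:cv2.resize(i,(w,h),interpolation=cv2.INTER_CUBIC)
b=cv2.resize(b,(550,275),interpolation=cv2.INTER_CUBIC); a=cv2.resize(a,(687,325),interpolation=cv2.INTER_CUBIC)
o=np.zeros((600,687,3),np.uint8);o[:325]=a;o[325:,:550]=b
cv2.imwrite('pics/crop1.png',o[:,:,::-1])
for n,(u,v) in dict(plateL1=(335,268),plate=(178,283)).items(): print(n,onz(t,u,v,6).round(1))
print([proj(t,[x,y,0]).round() for x,y in((400,-100),(500,-100),(400,-200))])
for n,(u,v) in dict(grip=(313,252),p1=(408,221),p2=(412,258),rack=(408,240),bar=(290,262)).items(): print(n,dep(t,u,v).round(1),onz(t,u,v,71).round(1))
```

```text
plateL1 [ 533.4 -193.1    6. ]
plate [508.2  86.    6. ]
[array([283., 344.]), array([283., 287.]), array([339., 344.])]
grip [ 555.3 -154.9   73.1] [ 555.5 -154.9   71. ]
p1 [ 604.7 -311.8   84.3] [ 606.9 -314.1   71. ]
p2 [ 545.4 -320.7   62.5] [ 544.6 -319.2   71. ]
rack [ 577.7 -317.3   47.6] [ 574.8 -313.3   71. ]
bar [ 542.  -114.7   36.9] [ 539.1 -116.7   71. ]
```

View pics/crop1.png

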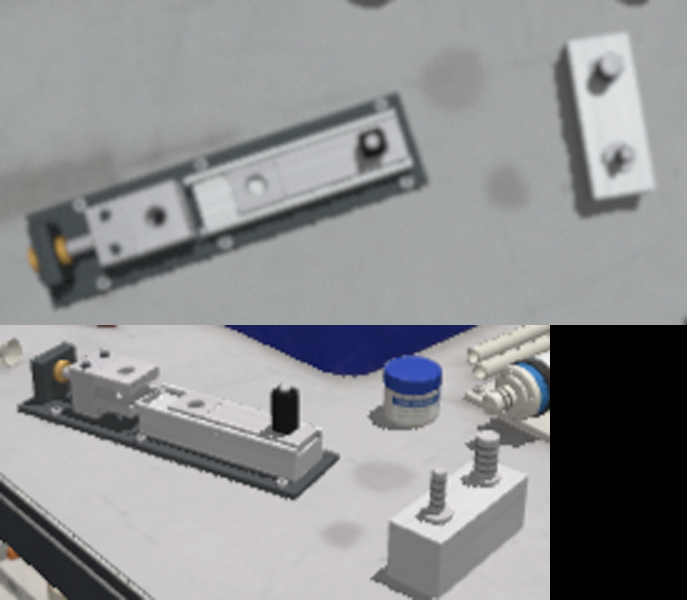

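The thick pin is the far one (top pixel about (408,221)); its grip is clearly wider in both views. Next I'll measure the puller axis, grip block, ear hole and pin precisely.

Run:
```python
from h import *
np.set_printoptions(precision=3,suppress=True)
t=pickle.load(open('top.pkl','rb'));s=pickle.load(open('scene.pkl','rb'))
g=t['pixels'].mean(2)
def sub(u0,v0,r,f,im=g):
    v,u=np.mgrid[v0-r:v0+r+1,u0-r:u0+r+1]; m=f(im[v0-r:v0+r+1,u0-r:u0+r+1])
    return u[m].mean(),v[m].mean(),m.sum()
# plate: darkish contour
m=np.zeros(g.shape,np.uint8); m[225:330,165:345]=(g[225:330,165:345]<95)
m=cv2.morphologyEx(m,cv2.MORPH_CLOSE,np.ones((5,5)))
cs,_=cv2.findContours(m,0,1); k=max(cs,key=cv2.contourArea)
P=np.array([onz(t,*q,6)[:2] for q in cv2.convexHull(k)[:,0]],np.float32)
print('plate',cv2.minAreaRect(P),cv2.boxPoints(cv2.minAreaRect(P)))
h=sub(228,281,4,lambda a:a<85); print('earhole',h,onz(t,h[0],h[1],47))
e=sub(268,269,5,lambda a:a>g[264:275,263:274].mean()+10); print('eye?',e,onz(t,e[0],e[1],33))
b=sub(313,251,9,lambda a:a<60); print('grip',b,onz(t,b[0],b[1],60))
# per-pixel depth points of grip top, pin top
for nm,(u0,v0),zr in(('grip',(313,251),(66,80)),('pin',(408,221),(75,92)),('slim',(412,258),(70,92))):
    Q=np.array([dep(t,u,v) for v in range(v0-10,v0+10) for u in range(u0-10,u0+10)]); Q=Q[(Q[:,2]>zr[0])&(Q[:,2]<zr[1])]
    print(nm,len(Q),Q.mean(0),Q.min(0),Q.max(0))
Q=np.array([[u,v] for v in range(200,285) for u in range(385,435) if 38<dep(t,u,v)[2]<52 and g[v,u]>150],np.float32)
W=np.array([onz(t,u,v,45)[:2] for u,v in Q],np.float32); print('rack',cv2.minAreaRect(W))
st=get_state(); w,x,y,z=st['tool_rot'];print(Ro.from_quat([x,y,z,w]).as_matrix())
```

```text
plate ((521.38623046875, -49.91766357421875), (69.20038604736328, 280.1402587890625), 18.279094696044922) [[ 444.6     72.232]
 [ 532.464 -193.772]
 [ 598.173 -172.068]
 [ 510.308   93.937]]
earhole (np.float64(227.8181818181818), np.float64(281.09090909090907), np.int64(22)) [509.164  -9.818  47.   ]
eye? (np.float64(267.55172413793105), np.float64(269.82758620689657), np.int64(29)) [528.937 -75.762  33.   ]
grip (np.float64(313.6), np.float64(255.03333333333333), np.int64(30)) [ 551.549 -155.699   60.   ]
grip 100 [ 557.5   -156.546   71.846] [ 548.735 -166.476   67.806] [ 565.528 -146.49    76.595]
pin 77 [ 606.86  -315.028   80.974] [ 599.867 -322.802   75.047] [ 614.521 -308.011   84.411]
slim 37 [ 547.804 -323.855   79.473] [ 542.923 -329.166   70.783] [ 552.379 -319.915   84.751]
rack ((577.72265625, -319.74127197265625), (110.39836883544922, 43.442848205566406), 8.656023025512695)
[[-0.897  0.441 -0.001]
 [ 0.441  0.897 -0.001]
 [-0.    -0.001 -1.   ]]
```

Measurements agree with the known sizes: plate 280.1 x 69.2 mm, eye to grip 85.6 mm, rack 110 x 43 mm, and the rack-derived pin position (607.4, -315.2) matches the direct one (606.9, -315.0). Moving above the grip block.

Emit:
arm_command([
  [0,0,0.139,-35,-32,0,0.1],
  [0,0,0.139,-30,-37,0,0.1],
  [0,0,0.139,-25,-41,0,0.1],
  [0,0,0.139,-19,-44,0,0.1],
  [0,0,0.139,-12,-46,0,0.1],
  [0,0,0.139,-6,-48,0,0.1],
  [0,0,0.139,1,-48,0,0.1],
  [0,0,0.139,8,-48,0,0.1],
  [0,0,0.139,14,-46,0,0.1],
  [0,0,0.139,20,-44,0,0.1],
])

```text
clock: 1.1
ee_pos: [20.6, 343.1, 204.9]
tool_rot: [-0.0, 0.788, 0.616, 0.001]
contact_force: [0.9, 0.9, 0.5]
width: 0.551
finger_force: 0.0
```

```bash
cat >> h.py <<'E'
np.set_printoptions(precision=3,suppress=True)
U=np.array([-.3137,.9495]);V=np.array([.9495,.3137]);C=np.array([521.39,-49.92])
def to(x,y,z,ang=-71.72):
    st=get_state(); w,a,b,c=st['tool_rot']; M=Ro.from_quat([a,b,c,w]).as_matrix(); p=np.array(st['ee_pos'])
    T=np.column_stack([[np.sin(np.radians(ang))*1,-np.cos(np.radians(ang)),0],[np.cos(np.radians(ang)),np.sin(np.radians(ang)),0],[0,0,-1]])
    print('t',st['clock'],'pos',p,'F',st['contact_force'],'w',st['width'],st['finger_force'],'q',st['qpos'])
    print('along/perp',(p[:2]-C)@U,(p[:2]-C)@V,'turn',Ro.from_matrix(M.T@T).as_rotvec(),'shift(tool)',M.T@(np.array([x,y,z])-p))
E
python3 -c "
from h import *
to(557,-156.5,204)"
```

```text
t 1.1 pos [ 20.632 343.089 204.883] F [0.94  0.879 0.451] w 0.5510860516200632 0.0 q [-1.133 -0.306 -0.412  2.089 -0.123  1.335 -1.743]Traceback (most recent call last):
  File "<string>", line 3, in <module>
    to(557,-156.5,204)
    ~~^^^^^^^^^^^^^^^^
  File "h.py", line 25, in to
    print('along/perp',(p[:2]-C)@U,(p[:2]-C)@V,'turn',Ro.from_matrix(M.T@T).as_rotvec(),'shift(tool)',M.T@(np.array([x,y,z])-p))
                                                      ~~~~~~~~~~~~~~^^^^^^^
  File "scipy/spatial/transform/_rotation.pyx", line 1143, in scipy.spatial.transform._rotation.Rotation.from_matrix
ValueError: Non-positive determinant (left-handed or null coordinate frame) in rotation matrix 0: [[-0.533 -0.846 -0.002]
 [-0.846  0.533 -0.001]
 [-0.002 -0.001  1.   ]].
```

The rotation sense in my hand-rotated shifts was wrong, so the arm went inward, with nothing near it. I'll fix the helper and route out, then over.

```bash
sed -i 's/\[np.sin(np.radians(ang))\*1,-np.cos(np.radians(ang)),0\]/[-np.sin(np.radians(ang)),np.cos(np.radians(ang)),0]/' h.py
python3 -c "
from h import *
to(350,330,204)
to(557,-156.5,204)"
```

```text
t 1.1 pos [ 20.632 343.089 204.883] F [0.94  0.879 0.451] w 0.5510860516200632 0.0 q [-1.133 -0.306 -0.412  2.089 -0.123  1.335 -1.743]
along/perp 530.2501704251418 -352.1830722519928 turn [ 0.    -0.002  1.009] shift(tool) [ 66.622 322.824   1.375]
t 1.1 pos [ 20.632 343.089 204.883] F [0.94  0.879 0.451] w 0.5510860516200632 0.0 q [-1.133 -0.306 -0.412  2.089 -0.123  1.335 -1.743]
along/perp 530.2501704251418 -352.1830722519928 turn [ 0.    -0.002  1.009] shift(tool) [-355.701  640.903    1.064]
```

Emit:
arm_command([
  [0,0,0,9.5,46,0,0.1],
  [0,0,0,9.5,46,0,0.1],
  [0,0,0,9.5,46,0,0.1],
  [0,0,0,9.5,46,0,0.1],
  [0,0,0,9.5,46,0,0.1],
  [0,0,0,9.5,46,0,0.1],
  [0,0,0,9.5,46,0,0.1],
  [0,0,0,-38,29,0,0.1],
  [0,0,0,-38,29,0,0.1],
  [0,0,0,-38,29,0,0.1],
  [0,0,0,-38,29,0,0.1],
  [0,0,0,-38,29,0,0.1],
  [0,0,0,-38,29,0,0.1],
  [0,0,0,-38,29,0,0.1],
  [0,0,0,-38,29,0,0.1],
])

```text
clock: 2.6
ee_pos: [505.1, -19.7, 204.8]
tool_rot: [-0.0, 0.786, 0.618, 0.0]
contact_force: [0.8, 0.9, 0.7]
width: 0.551
finger_force: 0.0
```

```bash
python3 -c "
from h import *
to(557,-156.5,204)"
```

```text
t 2.6 pos [505.05  -19.699 204.787] F [0.811 0.94  0.664] w 0.5514456507889512 0.0 q [-0.486  0.056  0.455  1.793 -0.026  1.298 -0.262]
along/perp 33.821077072701485 -6.0343196971428155 turn [ 0.    -0.001  1.014] shift(tool) [-120.715   82.713    0.756]
```

Emit:
arm_command([
  [0,0,0,-30,20.7,0,0.1],
  [0,0,0,-30,20.7,0,0.1],
  [0,0,0,-30,20.7,0,0.1],
  [0,0,0,-30,20.7,0,0.1],
  [0,0,0.145,0,0,15,0.1],
  [0,0,0.145,0,0,15,0.1],
  [0,0,0.145,0,0,15,0.1],
  [0,0,0.145,0,0,15,0.1],
  [0,0,0.145,0,0,10,0.1],
  [0,0,0.145,0,0,0,0.1],
  [0,0,0.145,0,0,0,0.1],
  [0,0,0,0,0,0,0.1],
  [0,0,0,0,0,0,0.1],
])

```text
clock: 3.9
ee_pos: [556.9, -153.8, 134.6]
tool_rot: [-0.0, 0.987, 0.16, 0.0]
contact_force: [-0.7, -0.4, 0.2]
width: 0.551
finger_force: 0.0
```

```bash
python3 -c "
from h import *
g=C-112.3*U+0.5*V; print(g); to(g[0],g[1],45)"
```

```text
[ 557.093 -156.392]
t 3.9 pos [ 556.917 -153.752  134.611] F [-0.659 -0.397  0.166] w 0.5509954228907873 0.0 q [-0.397  0.326  0.714  1.713 -0.229  1.187 -0.872]
along/perp -109.73303951620936 1.1610401531534613 turn [-0.    -0.     0.003] shift(tool) [-0.681  2.58  89.61 ]
```

Emit:
arm_command([
  [0,0,0,-0.7,2.6,25,0.1],
  [0,0,0,0,0,25,0.1],
  [0,0,0,0,0,20,0.1],
  [0,0,0,0,0,12,0.1],
  [0,0,0,0,0,6,0.1],
  [0,0,0,0,0,0,0.1],
  [0,0,0,0,0,0,-0.4],
  [0,0,0,0,0,0,-1],
  [0,0,0,0,0,0,-1],
  [0,0,0,0,0,0,-1],
  [0,0,0,0,0,0,-1],
  [0,0,0,0,0,0,-1],
], force=30)

```text
clock: 5.1
ee_pos: [557.2, -156.5, 46.9]
tool_rot: [-0.0, 0.987, 0.158, 0.0]
contact_force: [0.1, 0.7, 0.3]
width: 0.003
finger_force: 0.0
```

```bash
python3 -c "
from h import *
to(557.1,-156.4,45)
c=snap('scene');x=c['pixels'][215:315,195:345]
cv2.imwrite('pics/g1.png',cv2.resize(x,(750,500),interpolation=2)[:,:,::-1])"
```

```text
t 5.1 pos [ 557.217 -156.546   46.87 ] F [0.129 0.746 0.254] w 0.0028366990028770955 0.0 q [-0.349  0.434  0.671  1.791 -0.312  1.024 -0.812]
along/perp -112.4803026133647 0.5686611554414929 turn [-0.    -0.001 -0.001] shift(tool) [-0.066 -0.175  1.87 ]
```

View pics/g1.png

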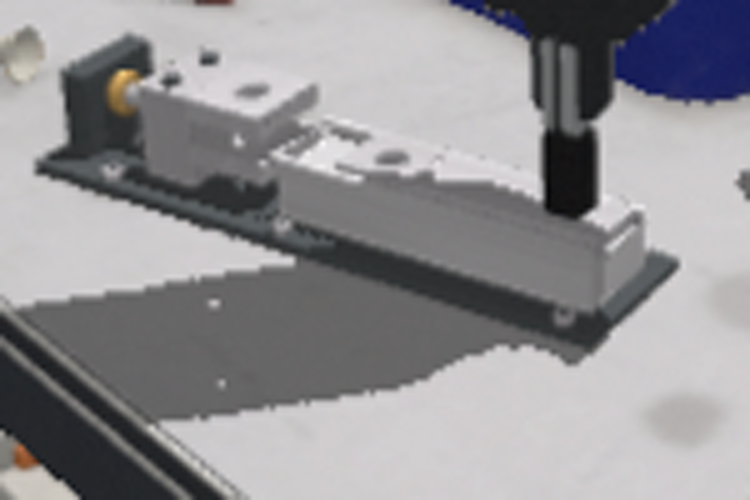

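```bash
python3 -c "
from h import *
c=pickle.load(open('scene.pkl','rb'))
for z in(36,46.9,66,71.5,100,120):
  p=proj(c,[557.2,-156.5,z]); print(z,p,(p-[195,215])*5)
for v in range(225,262,3): print(v,c['pixels'][v,309],dep(c,309,v))
to(557,-156,45)
c=snap('top');x=c['pixels'][195:325,165:440]
cv2.imwrite('pics/g2.png',cv2.resize(x,(687,325),interpolation=2)[:,:,::-1])"
```

```text
36 [309.757 256.554] [573.785 207.769]
46.9 [309.716 251.625] [573.58  183.124]
66 [309.643 242.853] [573.213 139.264]
71.5 [309.621 240.294] [573.106 126.472]
100 [309.508 226.798] [572.541  58.988]
120 [309.426 217.079] [572.132  10.395]
225 [ 98 100 100] [ 547.619 -166.436  110.277]
228 [102 104 105] [ 549.368 -164.284  102.815]
231 [102 104 104] [ 550.39  -162.994   95.82 ]
234 [102 103 104] [ 549.538 -163.927   90.208]
237 [104 105 106] [ 547.351 -166.444   85.627]
240 [107 108 108] [ 548.249 -165.3     78.589]
243 [22 22 23] [ 551.356 -161.531   69.686]
246 [19 18 19] [ 551.515 -161.262   63.096]
249 [21 19 21] [ 551.306 -161.429   56.765]
252 [20 18 19] [ 551.952 -160.581   49.665]
255 [20 17 19] [ 550.769 -161.905   44.088]
258 [37 36 36] [ 550.677 -161.932   37.536]
261 [117 115 116] [ 544.312 -169.413   36.549]
t 5.15 pos [ 557.201 -156.516   46.835] F [0.429 0.204 0.653] w -0.0030117470544229964 0.0 q [-0.349  0.434  0.671  1.791 -0.312  1.024 -0.812]
along/perp -112.4470559599554 0.5631001985064621 turn [-0.    -0.001 -0.001] shift(tool) [-0.031 -0.553  1.835]
```

View pics/g2.png

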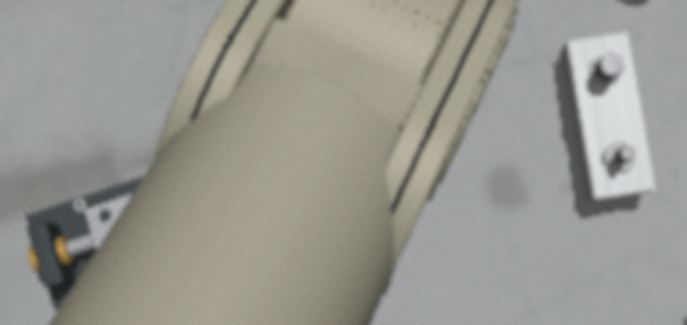

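The top view is blocked by the arm. In the scene view the fingers seem to end at the block's top (crop row 130, z about 72) even though the reported TCP is at z 47. I need a wider look at the gripper.

```bash
python3 -c "
from h import *
c=pickle.load(open('scene.pkl','rb'))
x=c['pixels'][160:270,250:370]
cv2.imwrite('pics/g3.png',cv2.resize(x,(654,600),interpolation=0)[:,:,::-1])
for u in (300,304,307,311,315,318):
  print(u,[tuple(dep(c,u,v).round().astype(int)) for v in (215,222,230,236,240,246,252)])
"
```

```text
300 [(np.int64(541), np.int64(-148), np.int64(126)), (np.int64(690), np.int64(36), np.int64(1)), (np.int64(663), np.int64(4), np.int64(0)), (np.int64(643), np.int64(-22), np.int64(1)), (np.int64(632), np.int64(-34), np.int64(-1)), (np.int64(614), np.int64(-57), np.int64(0)), (np.int64(556), np.int64(-129), np.int64(35))]
304 [(np.int64(544), np.int64(-157), np.int64(128)), (np.int64(548), np.int64(-151), np.int64(111)), (np.int64(546), np.int64(-153), np.int64(96)), (np.int64(545), np.int64(-154), np.int64(84)), (np.int64(639), np.int64(-40), np.int64(-1)), (np.int64(547), np.int64(-152), np.int64(61)), (np.int64(548), np.int64(-151), np.int64(47))]
307 [(np.int64(547), np.int64(-162), np.int64(129)), (np.int64(547), np.int64(-162), np.int64(115)), (np.int64(548), np.int64(-160), np.int64(98)), (np.int64(548), np.int64(-160), np.int64(85)), (np.int64(548), np.int64(-160), np.int64(77)), (np.int64(550), np.int64(-157), np.int64(62)), (np.int64(550), np.int64(-157), np.int64(49))]
311 [(np.int64(550), np.int64(-169), np.int64(131)), (np.int64(548), np.int64(-171), np.int64(118)), (np.i
[... 188 characters left out ...]
nt64(554), np.int64(-164), np.int64(50))]
315 [(np.int64(564), np.int64(-165), np.int64(125)), (np.int64(555), np.int64(-175), np.int64(117)), (np.int64(563), np.int64(-166), np.int64(95)), (np.int64(560), np.int64(-168), np.int64(84)), (np.int64(656), np.int64(-58), np.int64(1)), (np.int64(638), np.int64(-79), np.int64(0)), (np.int64(619), np.int64(-101), np.int64(1))]
318 [(np.int64(563), np.int64(-174), np.int64(128)), (np.int64(554), np.int64(-184), np.int64(120)), (np.int64(690), np.int64(-30), np.int64(4)), (np.int64(674), np.int64(-49), np.int64(1)), (np.int64(662), np.int64(-62), np.int64(0)), (np.int64(644), np.int64(-82), np.int64(-1)), (np.int64(624), np.int64(-105), np.int64(1))]
```

View pics/g3.png

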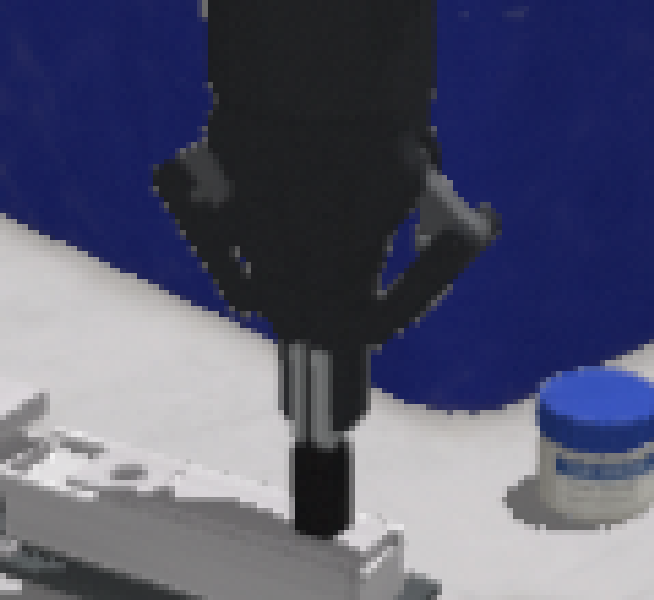

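The picture shows the fingers shut just above the block: tips near pixel (309,241), z about 74, and block below to row 258. The tips are therefore about 27 mm higher than the reported TCP. The depth-measured block top (71.8 mm) agrees with the given 71.5 mm, so I trust that. I'll open, go lower with a force check, then close.

Emit:
arm_command([
  [0,0,0,0,0,0,0.1],
  [0,0,0,0,0,0,0.1],
  [0,0,0,0,0,0,0.1],
  [0,0,0,0,0,0,0.1],
  [0,0,0,0,0,10,0.1],
  [0,0,0,0,0,8,0.1],
  [0,0,0,0,0,5,0.1],
  [0,0,0,0,0,0,0.1],
])

```text
clock: 6.0
ee_pos: [556.4, -156.4, 22.6]
tool_rot: [-0.0, 0.987, 0.158, -0.001]
contact_force: [0.3, 0.1, 0.6]
width: 0.554
finger_force: 0.0
```

```bash
python3 -c "
from h import *
to(557,-156.5,24)
c=snap('scene');x=c['pixels'][160:270,250:370]
cv2.imwrite('pics/g4.png',cv2.resize(x,(654,600),interpolation=0)[:,:,::-1])"
```

```text
t 6.0 pos [ 556.386 -156.406   22.562] F [0.267 0.13  0.565] w 0.5536086885481938 0.0 q [-0.335  0.467  0.655  1.807 -0.336  0.982 -0.795]
along/perp -112.08691705009011 -0.17607051601551119 turn [-0.001  0.001 -0.001] shift(tool) [ 0.552  0.28  -1.439]
```

View pics/g4.png

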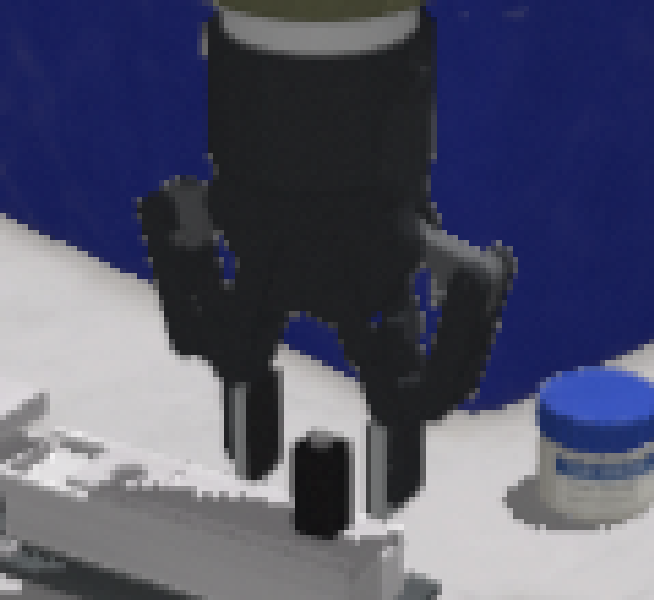

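The fingers now straddle the block well: the tips are at crop rows 478 and 518, with the block spanning rows 430-535. Closing.

Emit:
arm_command([
  [0,0,0,0,0,4,0.1],
  [0,0,0,0,0,0,-0.3],
  [0,0,0,0,0,0,-1],
  [0,0,0,0,0,0,-1],
  [0,0,0,0,0,0,-1],
  [0,0,0,0,0,0,-1],
], force=30)

```text
clock: 6.65
ee_pos: [557.3, -156.6, 19.9]
tool_rot: [-0.0, 0.987, 0.158, 0.0]
contact_force: [-1.1, 0.9, 1.7]
width: 0.203
finger_force: 29.8
```

Gripped at about 17-18 mm with 29.8 N. Sliding towards the yoke, fast for the first part.

Emit:
arm_command([
  [0,0,0,0,-3,0,-1],
  [0,0,0,0,-5,0,-1],
  [0,0,0,0,-6,0,-1],
  [0,0,0,0,-6,0,-1],
  [0,0,0,0,-6,0,-1],
  [0,0,0,0,-6,0,-1],
  [0,0,0,0,-6,0,-1],
  [0,0,0,0,-6,0,-1],
  [0,0,0,0,-6,0,-1],
  [0,0,0,0,-5,0,-1],
  [0,0,0,0,-3,0,-1],
  [0,0,0,0,0,0,-1],
])

```text
clock: 7.85
ee_pos: [539.0, -100.7, 19.9]
tool_rot: [-0.0, 0.987, 0.158, 0.0]
contact_force: [-1.0, 0.2, 5.9]
width: 0.206
finger_force: 30.5
```

```bash
python3 -c "
from h import *
to(557,-156.5,20); s=get_state(); print('Falong',s['contact_force'][:2]@U,s['contact_force'][:2]@V)"
```

```text
t 7.85 pos [ 538.982 -100.673   19.893] F [-1.009  0.182  5.924] w 0.2059440600574568 30.510258078575134 q [-0.448  0.405  0.656  1.889 -0.302  0.947 -0.905]
along/perp -53.708410364870915 0.7825791992170885 turn [-0.001 -0.001 -0.001] shift(tool) [-0.361 58.662 -0.16 ]
Falong 0.48900343288407633 -0.9012189652153156
```

Emit:
arm_command([
  [0,0,0,0,-1,0,-1],
  [0,0,0,0,-1,0,-1],
  [0,0,0,0,-1,0,-1],
  [0,0,0,0,-1,0,-1],
  [0,0,0,0,-1,0,-1],
  [0,0,0,0,0,0,-1],
])

```text
clock: 8.45
ee_pos: [537.6, -96.7, 19.9]
tool_rot: [-0.0, 0.987, 0.158, 0.0]
contact_force: [1.4, -4.2, 5.2]
width: 0.202
finger_force: 30.5
```

Emit:
arm_command([
  [0,0,0,0,-1,0,-1],
  [0,0,0,0,-1,0,-1],
  [0,0,0,0,-1,0,-1],
])

```text
clock: 8.75
ee_pos: [536.7, -94.0, 19.9]
tool_rot: [-0.0, 0.987, 0.158, 0.0]
contact_force: [1.3, -2.8, 5.2]
width: 0.207
finger_force: 30.4
```

Emit:
arm_command([
  [0,0,0,0,-1,0,-1],
  [0,0,0,0,-1,0,-1],
  [0,0,0,0,0,0,-1],
])

```text
clock: 9.05
ee_pos: [536.0, -91.9, 19.9]
tool_rot: [-0.0, 0.987, 0.158, 0.0]
contact_force: [1.2, -3.0, 5.1]
width: 0.204
finger_force: 30.5
```

Emit:
arm_command([
  [0,0,0,0,-0.7,0,-1],
  [0,0,0,0,-0.7,0,-1],
  [0,0,0,0,0,0,-1],
])

```text
clock: 9.35
ee_pos: [535.6, -90.7, 19.9]
tool_rot: [-0.0, 0.987, 0.158, 0.0]
contact_force: [0.6, -4.4, 5.1]
width: 0.204
finger_force: 30.5
```

Emit:
arm_command([
  [0,0,0,0,-0.7,0,-1],
  [0,0,0,0,-0.7,0,-1],
  [0,0,0,0,0,0,-1],
])

```text
clock: 9.65
ee_pos: [535.2, -89.3, 19.9]
tool_rot: [-0.0, 0.987, 0.158, 0.0]
contact_force: [1.3, -3.7, 5.8]
width: 0.205
finger_force: 30.5
```

Emit:
arm_command([
  [0,0,0,0,-0.7,0,-1],
  [0,0,0,0,-0.7,0,-1],
  [0,0,0,0,0,0,-1],
])

```text
clock: 9.95
ee_pos: [534.7, -88.0, 19.9]
tool_rot: [-0.0, 0.987, 0.158, 0.0]
contact_force: [0.9, -4.0, 6.1]
width: 0.203
finger_force: 30.5
```

Emit:
arm_command([
  [0,0,0,0,-0.7,0,-1],
  [0,0,0,0,-0.7,0,-1],
  [0,0,0,0,0,0,-1],
])

```text
clock: 10.25
ee_pos: [534.4, -87.1, 19.9]
tool_rot: [0.0, 0.987, 0.158, 0.0]
contact_force: [2.6, -4.8, 3.9]
width: 0.209
finger_force: 30.3
```

Emit:
arm_command([
  [0,0,0,0,-0.7,0,-1],
  [0,0,0,0,0,0,-1],
])

```text
clock: 10.45
ee_pos: [534.3, -87.1, 19.9]
tool_rot: [0.001, 0.987, 0.158, 0.001]
contact_force: [3.4, -9.0, 2.6]
width: 0.198
finger_force: 30.2
```

Emit:
arm_command([
  [0,0,0,0,-0.6,0,-1],
  [0,0,0,0,0,0,-1],
])

```text
clock: 10.65
ee_pos: [534.2, -87.1, 20.0]
tool_rot: [0.001, 0.988, 0.158, 0.001]
contact_force: [3.6, -9.3, 1.9]
width: 0.205
finger_force: 30.1
```

Emit:
arm_command([
  [0,0,0,0,-0.6,0,-1],
  [0,0,0,0,0,0,-1],
])

```text
clock: 10.85
ee_pos: [534.2, -87.1, 20.1]
tool_rot: [0.001, 0.988, 0.157, 0.001]
contact_force: [4.0, -11.2, 2.0]
width: 0.207
finger_force: 30.1
```

```bash
python3 -c "
from h import *
to(557,-156.5,20); s=get_state(); print('Falong',s['contact_force'][:2]@U,s['contact_force'][:2]@V)
p=s['ee_pos'][:2]; print('hole by bar', p+83.2*U)"
```

```text
t 10.85 pos [534.237 -87.111  20.071] F [  4.013 -11.198   1.954] w 0.2068174636745532 30.096269845962524 q [-0.481  0.387  0.658  1.91  -0.288  0.937 -0.942]
along/perp -39.342592020652056 0.5313529716617442 turn [ 0.003 -0.001 -0.003] shift(tool) [ 0.07  73.027  0.29 ]
Falong -11.8913046126701 0.2973394133176109
hole by bar [508.137  -8.112]
```

The bar is home: position is unchanged while the push rose to 12 N, and travel was 73 mm against about 71 expected from the picture. Unload slightly, release, lift.

Emit:
arm_command([
  [0,0,0,0,1.2,0,-1],
  [0,0,0,0,0,0,-0.2],
  [0,0,0,0,0,0,0.1],
  [0,0,0,0,0,0,0.1],
  [0,0,0,0,0,0,0.1],
  [0,0,0,0,0,-10,0.1],
  [0,0,0,0,0,-30,0.1],
  [0,0,0,0,0,-35,0.1],
  [0,0,0,0,0,-20,0.1],
  [0,0,0,0,0,0,0.1],
])

```text
clock: 11.85
ee_pos: [535.8, -86.2, 118.3]
tool_rot: [-0.0, 0.987, 0.158, 0.003]
contact_force: [1.0, -1.0, -0.2]
width: 0.552
finger_force: 0.0
```

```bash
python3 -c "
from h import *
to(607.2,-315.1,115)"
```

```text
t 11.85 pos [535.812 -86.223 118.302] F [ 1.008 -0.996 -0.178] w 0.5521261317827265 0.0 q [-0.542  0.248  0.712  1.827 -0.181  1.126 -1.021]
along/perp -38.994310806813324 2.305473761254465 turn [ 0.001 -0.006 -0.002] shift(tool) [ -3.659 239.721   3.453]
```

Emit:
arm_command([
  [0,0,0,-0.7,30,0,0.1],
  [0,0,0,-0.7,42,0,0.1],
  [0,0,0,-0.7,45,0,0.1],
  [0,0,0,-0.7,45,0,0.1],
  [0,0,0,-0.7,42,0,0.1],
  [0,0,0,0,28,0,0.1],
  [0,0,0,0,7.7,10,0.1],
  [0,0,0,0,0,10,0.1],
  [0,0,0,0,0,0,0.1],
  [0,0,0,0,0,0,0.1],
])

```text
clock: 12.85
ee_pos: [605.6, -312.6, 94.2]
tool_rot: [-0.001, 0.987, 0.159, -0.0]
contact_force: [0.7, -0.4, -0.2]
width: 0.553
finger_force: 0.0
```

```bash
python3 -c "
from h import *
to(607.2,-315.1,27)
c=snap('scene');x=c['pixels'][170:330,195:435]
cv2.imwrite('pics/p1.png',cv2.resize(x,(795,530),interpolation=2)[:,:,::-1])"
```

```text
t 12.85 pos [ 605.606 -312.646   94.242] F [ 0.708 -0.366 -0.194] w 0.5530169245695671 0.0 q [-0.069  0.616  0.701  1.455 -0.41   1.22  -0.568]
along/perp -275.87686996631663 -2.4545273805859416 turn [-0.002 -0.     0.001] shift(tool) [ 0.727  2.949 67.237]
```

View pics/p1.png

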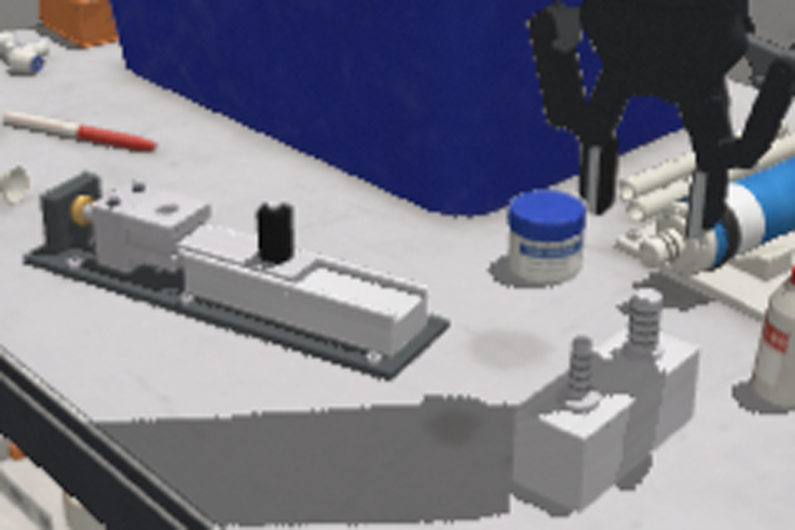

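The drawbar is in the yoke, with the grip block at (275,232) in the crop. The open fingers, centred about (650,225), are over the thick pin at (645,295). Descend and grip.

Emit:
arm_command([
  [0,0,0,0.7,2.5,15,0.1],
  [0,0,0,0,0,20,0.1],
  [0,0,0,0,0,15,0.1],
  [0,0,0,0,0,9,0.1],
  [0,0,0,0,0,4,0.1],
  [0,0,0,0,0,0,0.1],
  [0,0,0,0,0,0,-0.3],
  [0,0,0,0,0,0,-1],
  [0,0,0,0,0,0,-1],
  [0,0,0,0,0,0,-1],
  [0,0,0,0,0,0,-1],
], force=50)

```text
clock: 14.0
ee_pos: [607.4, -316.9, 32.6]
tool_rot: [-0.0, 0.987, 0.158, 0.001]
contact_force: [-2.0, 2.0, 6.1]
width: 0.168
finger_force: 48.9
```

```bash
python3 -c "
from h import *
to(607.2,-315.1,27)"
```

```text
t 14.0 pos [ 607.375 -316.883   32.592] F [-2.007  2.005  6.074] w 0.1679964139446652 48.87099283689167 q [-0.044  0.682  0.668  1.495 -0.45   1.12  -0.54 ]
along/perp -280.455028025649 -2.104082068032649 turn [ 0.    -0.001 -0.001] shift(tool) [ 0.384 -1.749  5.592]
```

Pin held (14-16 mm opening, 49 N). Lift straight out, carry to above the yoke.

Emit:
arm_command([
  [0,0,0,0,0,-4,-1],
  [0,0,0,0,0,-10,-1],
  [0,0,0,0,0,-16,-1],
  [0,0,0,0,0,-20,-1],
  [0,0,0,0,0,-20,-1],
  [0,0,0,0,0,-10,-1],
  [0,0,0,0.2,-15,0,-1],
  [0,0,0,0.2,-30,0,-1],
  [0,0,0,0.3,-40,0,-1],
  [0,0,0,0.3,-44,0,-1],
  [0,0,0,0.3,-44,0,-1],
  [0,0,0,0.3,-44,0,-1],
  [0,0,0,0.3,-40,0,-1],
  [0,0,0,0.3,-35,0,-1],
  [0,0,0,0,-20,0,-1],
  [0,0,0,0,-12,0,-1],
  [0,0,0,0,0,0,-1],
  [0,0,0,0,0,0,-1],
])

```text
clock: 15.8
ee_pos: [508.0, -9.0, 112.2]
tool_rot: [-0.0, 0.987, 0.158, 0.001]
contact_force: [0.2, -0.1, -1.3]
width: 0.167
finger_force: 48.9
```

```bash
python3 -c "
from h import *
t=C+43.8*U+.1*V; to(t[0],t[1],84)"
```

```text
t 15.8 pos [508.036  -9.01  112.181] F [ 0.183 -0.071 -1.274] w 0.16657253487124246 48.897150250850245 q [-0.714  0.166  0.707  1.915 -0.121  1.102 -1.213]
along/perp 43.032690727529676 0.15395551348724204 turn [-0.    -0.001 -0.001] shift(tool) [-0.086 -0.762 28.181]
```

Descend to just above the ear and look.

Emit:
arm_command([
  [0,0,0,0,-0.8,8,-1],
  [0,0,0,0,0,10,-1],
  [0,0,0,0,0,7,-1],
  [0,0,0,0,0,3,-1],
  [0,0,0,0,0,0,-1],
  [0,0,0,0,0,0,-1],
])

```text
clock: 16.4
ee_pos: [507.7, -7.9, 83.8]
tool_rot: [-0.0, 0.987, 0.158, 0.0]
contact_force: [0.1, 0.2, -1.2]
width: 0.161
finger_force: 48.9
```

```bash
python3 -c "
from h import *
t=C+43.8*U+.1*V; to(t[0],t[1],84)
c=snap('scene');x=c['pixels'][180:270,190:310]
print([ (proj(c,[t[0],t[1],z])-[190,180])*6.6 for z in(49,57,95)])
cv2.imwrite('pics/i1.png',cv2.resize(x,(792,594),interpolation=2)[:,:,::-1])"
```

```text
t 16.4 pos [507.663  -7.885  83.838] F [ 0.107  0.191 -1.152] w 0.16091454312637346 48.8872005144367 q [-0.702  0.207  0.699  1.943 -0.154  1.043 -1.189]
along/perp 44.21813909172572 0.1525076579615928 turn [ 0.    -0.    -0.002] shift(tool) [-0.052  0.42  -0.162]
[array([364.855, 346.563]), array([363.027, 323.692]), array([354.135, 212.599])]
```

View pics/i1.png

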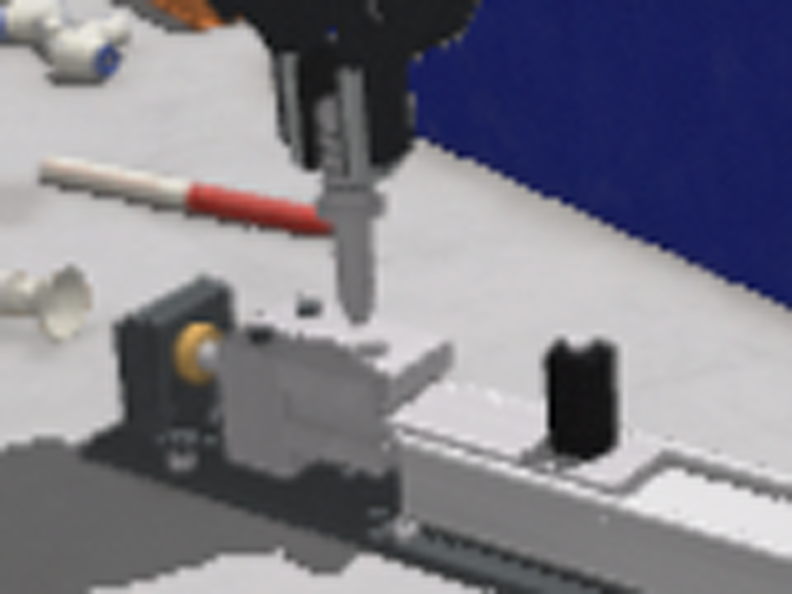

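The nose is at crop (358,322) and the ear hole at about (370,349). The pin leans slightly, with its nose about 1.4 mm towards +x of the puller. I'll measure the hole's centre once more in this view.

```bash
python3 -c "
from h import *
c=pickle.load(open('scene.pkl','rb'));g=c['pixels'].mean(2)
print(g[228:238,238:256].astype(int))
# hole earlier, unoccluded
for nm,(u,v) in dict(hole_p1=(195+168/3.3125,170+209/3.3125),hole_i1=(190+370/6.6,180+349/6.6)).items():
  p=onz(c,u,v,49); print(nm,u,v,p,(p[:2]-C)@U,(p[:2]-C)@V)
t=C+44.2*U+.15*V
a=proj(c,[*t,57]);
for d in(U,V): print('px per mm',proj(c,[*(t+d),57])-a)
"
```

```text
[[194 207 205 204 183 112 111 133 205 209 207 206 205 204 204 205 204 204]
 [208 208 207 210 202 171 175 197 211 212 212 211 211 209 208 206 205 205]
 [211 211 212 212 210 206 207 211 212 213 213 212 212 211 212 212 211 209]
 [141 141 159 212 208 207 202 196 193 186 200 211 211 212 213 214 215 215]
 [106 106 115 142 149 171 145 140 139 142 157 204 213 214 215 216 215 209]
 [107 107 105 103 109 130 123 117 116 126 165 210 215 216 216 209 174 141]
 [107 107 106 105 105 113 125 155 164 197 206 215 217 215 207 174 135 122]
 [107 107 107 106 106 108 111 124 148 215 216 216 209 175 141 135 125 125]
 [111 108 107 106 107 106 107 108 117 144 156 194 174 134 122 125 125 125]
 [114 112 113 112 112 110 108 109 108 106 114 141 124 126 125 125 123 109]]
hole_p1 245.7169811320755 233.0943396226415 [506.911 -11.2    49.   ] 41.306821474918735 -1.6017036342080095
hole_i1 246.06060606060606 232.87878787878788 [508.002 -10.82   49.   ] 41.32508930528321 -0.44672572610963873
px per mm [-0.383 -0.107]
px per mm [ 0.305 -0.182]
```

The p1 view, free of shadow, puts the hole at about 42 mm along the plate axis. The mechanical estimate is 43.8 and the nose sits near 45.5, so I'll shift back about 2.3 mm and feel downwards.

Emit:
arm_command([
  [0,0,0,-0.4,2.3,0,-1],
  [0,0,0,0,0,3,-1],
  [0,0,0,0,0,3,-1],
  [0,0,0,0,0,2,-1],
  [0,0,0,0,0,1,-1],
  [0,0,0,0,0,1,-1],
  [0,0,0,0,0,1,-1],
  [0,0,0,0,0,0,-1],
])

```text
clock: 17.25
ee_pos: [507.9, -10.0, 72.7]
tool_rot: [-0.0, 0.987, 0.158, 0.0]
contact_force: [-0.2, 0.3, -1.1]
width: 0.169
finger_force: 48.9
```

Emit:
arm_command([
  [0,0,0,0,0,1,-1],
  [0,0,0,0,0,0,-1],
])

```text
clock: 17.45
ee_pos: [507.9, -10.0, 71.7]
tool_rot: [-0.0, 0.987, 0.158, 0.0]
contact_force: [-0.1, 0.3, -0.9]
width: 0.163
finger_force: 48.9
```

Emit:
arm_command([
  [0,0,0,0,0,1,-1],
  [0,0,0,0,0,1,-1],
  [0,0,0,0,0,0,-1],
])

```text
clock: 17.75
ee_pos: [507.8, -10.0, 69.6]
tool_rot: [-0.0, 0.987, 0.158, 0.0]
contact_force: [-1.3, -0.4, -1.3]
width: 0.163
finger_force: 48.9
```

Emit:
arm_command([
  [0,0,0,0,0,1,-1],
  [0,0,0,0,0,1,-1],
  [0,0,0,0,0,0,-1],
])

```text
clock: 18.05
ee_pos: [507.8, -10.0, 67.7]
tool_rot: [-0.0, 0.987, 0.158, 0.0]
contact_force: [0.0, 0.4, -1.0]
width: 0.171
finger_force: 48.9
```

Emit:
arm_command([
  [0,0,0,0,0,1,-1],
  [0,0,0,0,0,1,-1],
  [0,0,0,0,0,0,-1],
])

```text
clock: 18.35
ee_pos: [508.0, -9.9, 65.7]
tool_rot: [-0.0, 0.987, 0.158, 0.0]
contact_force: [-0.4, 1.6, -0.8]
width: 0.167
finger_force: 48.9
```

Emit:
arm_command([
  [0,0,0,0,0,1,-1],
  [0,0,0,0,0,1,-1],
  [0,0,0,0,0,0,-1],
])

```text
clock: 18.65
ee_pos: [508.0, -9.8, 63.7]
tool_rot: [-0.0, 0.987, 0.158, 0.0]
contact_force: [1.1, 1.8, -1.2]
width: 0.165
finger_force: 48.9
```

Emit:
arm_command([
  [0,0,0,0,0,1,-1],
  [0,0,0,0,0,1,-1],
  [0,0,0,0,0,0,-1],
])

```text
clock: 18.95
ee_pos: [507.9, -9.8, 61.7]
tool_rot: [-0.0, 0.987, 0.158, 0.0]
contact_force: [0.6, 2.6, -0.9]
width: 0.169
finger_force: 49.0
```

Emit:
arm_command([
  [0,0,0,0,0,1,-1],
  [0,0,0,0,0,1,-1],
  [0,0,0,0,0,0,-1],
])

```text
clock: 19.25
ee_pos: [507.9, -9.9, 59.7]
tool_rot: [-0.0, 0.987, 0.158, 0.0]
contact_force: [0.9, 1.7, -0.1]
width: 0.164
finger_force: 49.0
```

Emit:
arm_command([
  [0,0,0,0,-0.4,1,-1],
  [0,0,0,0,0,1,-1],
  [0,0,0,0,0,0,-1],
])

```text
clock: 19.55
ee_pos: [507.8, -9.7, 57.7]
tool_rot: [-0.0, 0.987, 0.158, 0.0]
contact_force: [1.4, 2.2, -0.9]
width: 0.164
finger_force: 49.0
```

Emit:
arm_command([
  [0,0,0,0,0,1,-1],
  [0,0,0,0,0,1,-1],
  [0,0,0,0,0,0,-1],
])

```text
clock: 19.85
ee_pos: [507.8, -9.6, 55.7]
tool_rot: [-0.0, 0.987, 0.158, 0.0]
contact_force: [1.2, 2.7, -0.6]
width: 0.159
finger_force: 49.0
```

Emit:
arm_command([
  [0,0,0,0,0,1,-1],
  [0,0,0,0,0,1,-1],
  [0,0,0,0,0,0,-1],
])

```text
clock: 20.15
ee_pos: [507.7, -9.5, 53.7]
tool_rot: [-0.0, 0.987, 0.158, 0.0]
contact_force: [0.9, 3.9, 1.0]
width: 0.167
finger_force: 49.2
```

Emit:
arm_command([
  [0,0,0,0,-0.5,0.7,-1],
  [0,0,0,0,0,0.7,-1],
  [0,0,0,0,0,0,-1],
])

```text
clock: 20.45
ee_pos: [507.5, -9.2, 52.2]
tool_rot: [-0.0, 0.987, 0.158, 0.0]
contact_force: [0.8, 2.3, 0.7]
width: 0.165
finger_force: 49.1
```

Emit:
arm_command([
  [0,0,0,0,0,0.7,-1],
  [0,0,0,0,0,0.7,-1],
  [0,0,0,0,0,0,-1],
])

```text
clock: 20.75
ee_pos: [507.6, -9.2, 50.9]
tool_rot: [-0.0, 0.987, 0.158, 0.0]
contact_force: [0.8, 2.7, -0.1]
width: 0.167
finger_force: 49.2
```

Emit:
arm_command([
  [0,0,0,0,0,0.7,-1],
  [0,0,0,0,0,0.7,-1],
  [0,0,0,0,0,0,-1],
])

```text
clock: 21.05
ee_pos: [507.6, -9.1, 49.5]
tool_rot: [-0.0, 0.987, 0.158, 0.0]
contact_force: [1.1, 1.6, 0.0]
width: 0.164
finger_force: 49.2
```

Passing well; 13 mm to go.

Emit:
arm_command([
  [0,0,0,0,-0.2,1,-1],
  [0,0,0,0,0,1,-1],
  [0,0,0,0,0,1,-1],
  [0,0,0,0,0,0,-1],
])

```text
clock: 21.45
ee_pos: [507.5, -9.1, 46.4]
tool_rot: [-0.0, 0.987, 0.158, 0.0]
contact_force: [0.7, 1.8, 0.1]
width: 0.169
finger_force: 49.0
```

Emit:
arm_command([
  [0,0,0,0,0,1,-1],
  [0,0,0,0,0,1,-1],
  [0,0,0,0,0,1,-1],
  [0,0,0,0,0,0,-1],
])

```text
clock: 21.85
ee_pos: [507.6, -9.0, 43.5]
tool_rot: [-0.0, 0.987, 0.158, 0.0]
contact_force: [0.4, 1.5, -0.1]
width: 0.163
finger_force: 49.0
```

Emit:
arm_command([
  [0,0,0,0,0,1,-1],
  [0,0,0,0,0,1,-1],
  [0,0,0,0,0,1,-1],
  [0,0,0,0,0,0,-1],
])

```text
clock: 22.25
ee_pos: [507.5, -8.9, 40.4]
tool_rot: [-0.0, 0.987, 0.158, 0.0]
contact_force: [1.1, 2.5, -0.7]
width: 0.165
finger_force: 49.1
```

Emit:
arm_command([
  [0,0,0,0,0,1,-1],
  [0,0,0,0,0,1,-1],
  [0,0,0,0,0,0,-1],
])

```text
clock: 22.55
ee_pos: [507.5, -8.9, 38.5]
tool_rot: [-0.0, 0.987, 0.158, 0.0]
contact_force: [0.4, 2.9, 0.1]
width: 0.164
finger_force: 49.1
```

Emit:
arm_command([
  [0,0,0,0,0,0.7,-1],
  [0,0,0,0,0,0.7,-1],
  [0,0,0,0,0,0,-1],
])

```text
clock: 22.85
ee_pos: [507.6, -8.9, 37.1]
tool_rot: [-0.0, 0.987, 0.158, 0.0]
contact_force: [1.6, 2.6, 0.7]
width: 0.166
finger_force: 49.1
```

Emit:
arm_command([
  [0,0,0,0,0,0.6,-1],
  [0,0,0,0,0,0,-1],
])

```text
clock: 23.05
ee_pos: [507.6, -8.9, 36.6]
tool_rot: [-0.0, 0.987, 0.158, 0.0]
contact_force: [1.4, 2.7, 1.2]
width: 0.168
finger_force: 49.2
```

Emit:
arm_command([
  [0,0,0,0,0,0.6,-1],
  [0,0,0,0,0,0,-1],
])

```text
clock: 23.25
ee_pos: [507.8, -8.9, 36.5]
tool_rot: [-0.0, 0.987, 0.158, 0.0]
contact_force: [-1.7, 3.4, 7.0]
width: 0.165
finger_force: 49.8
```

Emit:
arm_command([
  [0,0,0,0,0,0.5,-1],
  [0,0,0,0,0,0,-1],
])

```text
clock: 23.45
ee_pos: [507.9, -8.8, 36.4]
tool_rot: [-0.0, 0.987, 0.158, 0.0]
contact_force: [-3.6, 3.9, 12.8]
width: 0.162
finger_force: 50.4
```

The collar is seated: z stopped at 36.5 (expected 36.6) with 12.8 N. Release and withdraw.

Emit:
arm_command([
  [0,0,0,0,0,-0.6,-1],
  [0,0,0,0,0,0,-0.5],
  [0,0,0,0,0,0,-0.1],
  [0,0,0,0,0,0,0.1],
  [0,0,0,0,0,0,0.1],
  [0,0,0,0,0,-10,0.1],
  [0,0,0,0,0,-25,0.1],
  [0,0,0,0,0,-40,0.1],
  [0,0,0,0,0,-40,0.1],
  [0,0,0,-40,0,0,0.1],
  [0,0,0,-45,0,0,0.1],
  [0,0,0,-45,0,0,0.1],
  [0,0,0,0,0,0,0.1],
])

```text
clock: 24.75
ee_pos: [380.6, -50.9, 151.8]
tool_rot: [-0.003, 0.988, 0.157, 0.002]
contact_force: [0.7, 0.6, 0.2]
width: 0.551
finger_force: 0.0
```

```bash
python3 -c "
from h import *
to(500,0,100)
c=snap('scene');x=c['pixels'][180:330,190:440]
cv2.imwrite('pics/f1.png',cv2.resize(x,(800,480),interpolation=2)[:,:,::-1])
print([ (proj(c,[*(C+43*U),z])-[190,180])*3.2 for z in(49,85)])
Q=[dep(c,u,v) for v in range(215,236) for u in range(238,255)]
Q=np.array([q for q in Q if np.hypot(*(q[:2]-C-43*U))<12 and q[2]>60]); print(len(Q),Q.max(0) if len(Q) else '')"
```

```text
t 24.75 pos [380.555 -50.899 151.793] F [0.679 0.647 0.169] w 0.5505067943590923 0.0 q [-0.738 -0.286  0.665  2.143  0.18   1.229 -1.41 ]
along/perp 43.25023749601747 -134.0303064094787 turn [-0.005 -0.004 -0.004] shift(tool) [129.14  -11.102  52.345]
[array([177.78 , 168.367]), array([173.747, 117.767])]
105 [513.599   0.329  86.51 ]
```

View pics/f1.png

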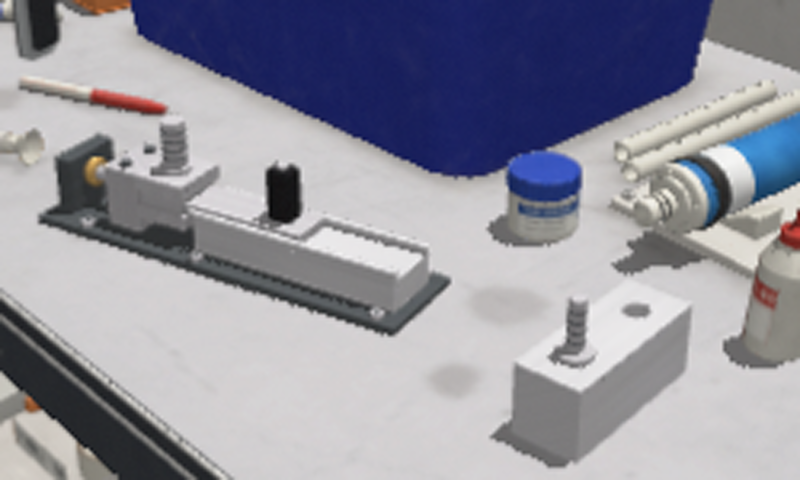

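The pin stands upright in the yoke (crop (174,145)) with its collar on the ear and its top at z of about 85-86. The slim pin, tub and bottle are in place, and the arm is clear.

```bash
python3 -c "
from bench import *
print(hand_in())"
```

```text
the job is handed in; nothing more can be done
None
```

The drawbar is home in the yoke, felt at about 12 N. The thick pin is down through both ears with its collar on the upper ear, seated at about 13 N, and released. I handed the job in at about 25 s; the hand-in returned no verdict.

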